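Swing a stretcher bar past the bench dog into the glue-up bay

ROBOT

A 6-joint arm with a two-finger parallel gripper is mounted at the origin on the work surface. World frame = base frame: x ahead of the robot, y to its left, z up, the work surface at z = 0. Lengths are in m, angles in rad, forces in N, time in s.
With the tool pointing down it reaches from about 0.25 to 0.725 m from the base axis. Payload 4 kg.
Tool frame: the origin (TCP) lies on the centre line of the jaws, within the pads' length; the fingertips stand 22 mm ahead of it and the grasp point (between the pads) lies 3 mm ahead of it; z points along the fingers, y is the line along which they close (so a half turn about z gives the same grasp; the last joint's range is limited). The gripper opens to 85 mm and grips with 20 to 120 N. Pads are 22 mm wide; open, the fingers measure 114 mm over their backs; the gripper's body (76 mm by 85 mm) begins 54 mm behind the grasp point. The pads swing forward as they close: fully open they stand 13 mm farther back than shut.
Start: joints at [1.323, 0.241, 0.005, 1.335, 0, 1.571], TCP at [0.123, 0.485, 0.253] pointing down, gripper open.
Joint ranges: [-2.72, 2.72], [-1.05, 1.87], [-1.09, 1.28], [-1.99, 2.15], [-1.42, 1.44], [-3.14, 3.14]. Speed limits (rad/s): [2.79, 2.79, 3.14, 3.14, 3.14, 3.14].

INTERFACE

Orientations are given as a unit quaternion [x, y, z, w].
In Python, from workcell import bot gives the robot as it stands.
- The arm moves only by the shell command python3 -m inch 'ROWS'. ROWS is JSON, one flat list of numbers, 7 for each row, row after row: the shift along the world's x, y, z in mm, then the turn, a rotation vector about the world's x, y, z in rad, then the opening in per cent of the stroke, from 0 (shut) to 100 (fully open). A call has 1 to 8 rows; each row is the pose to reach, as a shift and turn from the pose commanded when the call began; what a row does not reach only later rows make up. A row lasts 1/12 s, in which the tool goes at most 41.7 mm and 7.16 degrees, less where a joint would pass 70% of its speed; a pose out of reach is approached as far as the arm can. A call with a gripper value outside its range is refused whole. The fingers move at their own pace and stop on an object; the grip force is fixed at half the most. Time passes only in rows, so rows that repeat a pose let the fingers close. It gives the time, the measured TCP pose, the force, the opening and the grip force at its end, in the units of the state.
- bot.get_obs(): the state, without advancing time (a new reading comes with each control period).
- bot.camera(name): name is "side" or "top"; returns the picture (384x512x3 uint8, blue, green, red); there is no depth.
- bot.camera_info(name): a dict with "intrinsics" (3x3 intrinsics, pixels), "camera_from_world" (4x4, takes a point from world to camera coordinates). Camera axes: x right, y down, z forward; pixel columns grow to the right and rows downward; lengths in m; the calibration is good to about 2 mm. A picture is of the moment at which its call begins. camera_info takes no time and is no camera call.
- bot.job_done(): hands the job in; it is judged then, once.
Trained networks look in the newest picture that a camera, given by its name, has taken for a name from the list of things; names that differ only in an ending like _2 or _b are one class to them, and where a whole thing is asked for, a point or a joint stands for the part that bears it (a point fixed in the world has none). Each returns a list of dicts, best first, with "confidence" (0 to 1); they miss things now and then, are a little off and sometimes report something else, mostly with a low value. They report only what shows in the picture. A call takes as long as a camera call.
- bot.silhouettes(camera, target): "mask" (384x512 bool, what is visible of it) and "uv" ([column, row] in pixels, amid what is visible of it).
- bot.spot_point(camera, target): "uv" ([column, row] in pixels: a listed point, or the origin of a listed thing).
The state is a dict: "clock": time; "joint_pos": joint angles; "joint_vel": joint speeds; "tau": joint torques, N m; "eef_pos": TCP position; "tool_rot": TCP orientation; "ft_force": force on the tool from outside, world axes, zero at the start; "ft_torque": the same for the moment, N m; "grip_width": finger opening in m; "grasp_force": force on a finger pad.
Only numpy, scipy, OpenCV 4.12 (cv2) and the standard library are available. Lean on these libraries where they do the work, as an engineer would, in place of code of your own. Each camera call takes 0.05 s, during which the arm holds its last target. There are 200 camera calls.

TASK

Push the loose wooden stretcher bar across the bench into the white three-sided glue-up bay, angling one end in behind the raised bench dog and then swinging the other end in, until the bar lies flat on the bench between the two end blocks with its whole long side against the back fence. Only push it with the fingers: do not lift it or pinch it between them. Leave the jars, bottle, can, tape, offcut and brush where they are.

Things in the scene. Friction and masses are not known exactly. Their poses are not given: they have to be found in the camera images.
- bar: canvas stretcher bar of medium-brown wood, a plain straight bar 300 mm long, 34 mm wide and 28 mm high, 0.16 to 0.3 kg, lying loose on the bench. Origin at the centre of its underside; y along its length (ends at y = -150 and +150 mm), x across, z up. Both ends are alike and it may go in either way round.
- bay: white-faced board bay fixed to the bench, 30 mm high, no floor. Origin: on the bench, middle of the back fence's front face; x into the fence, y along it, z up. Fence x 0 to 24, y -189 to 189 mm. End blocks reach from x = -45 mm to the fence, inner faces at y = -165 and 165 mm; mouth opens to -x. Home: bar origin near x = -17 mm, y within 15 mm of 0, its y parallel to the bay's y, either way round.
- dog: raised bench dog, a fixed round steel post 20 mm wide, 46 mm high (its 32 mm collar is flush, no obstacle), before the bay's mouth near one end: bay x about -56 mm, bay y about +120 or -120 mm (differs from start to start), so 46 mm are free between post and fence. Origin on its axis at bench level. A second dog at the other end is sunk flush with the bench: no obstacle.
- jar_a: white lidded jar, 60 mm wide, 62 mm high, beside the bay at +y; bystander, origin under its centre
- glue: white glue bottle, 44 mm wide, 140 mm high, beside the bay at -y; bystander, origin under its centre
- jar_b: glass jar with a lid, 54 mm wide, 70 mm high, behind the fence; bystander, origin under its centre
- can: metal can, 66 mm wide, 80 mm high, behind the fence; bystander, origin under its centre
- tape: roll of yellow tape lying flat, 90 mm wide, 24 mm high, in front of the bay at -y; bystander, origin under its centre
- offcut: wooden offcut 70 x 45 x 30 mm at the right of the bench; bystander, origin under its centre
- brush: flat brush about 200 mm long lying at the left of the bench; bystander

How it is judged:
By the outcome, as a careful person would: the job done as asked, in the order asked, and still so for the second after the job is handed in, with the robot touching nothing.
It also fails if it takes over 72 s, if anything falls off the work surface, if the arm or the gripper's body presses on something with over 40 N, if the wrist force passes 120 N, or if a joint passes its speed limit or range.

## Working session

There is one attempt and no reset: what is moved stays moved. The work goes in short steps, Python scripts to look and compute and a shell command to move; the robot and the scene stay as the last step left them, time stands still between calls to the robot, and variables do not carry over. Pictures are saved under pics/ and viewed, at most 10 in all, crops included, and the job is handed in when it is done.

```bash
mkdir -p pics; cat > h.py <<'E'
import numpy as np, cv2
from workcell import bot
def ray(cam,uv):
    i=bot.camera_info(cam);K=np.array(i["intrinsics"]);T=np.array(i["camera_from_world"])
    d=T[:3,:3].T@np.linalg.inv(K)@[uv[0],uv[1],1];return -T[:3,:3].T@T[:3,3],d
def onz(cam,uv,z):
    o,d=ray(cam,uv);return (o+d*(z-o[2])/d[2])[:2]
def proj(cam,p):
    i=bot.camera_info(cam);K=np.array(i["intrinsics"]);T=np.array(i["camera_from_world"])
    c=K@(T[:3,:3]@p+T[:3,3]);return c[:2]/c[2]
def tri(a,b):
    (o,d),(p,e)=ray(*a),ray(*b)
    s=np.linalg.lstsq(np.c_[d,-e],p-o,rcond=None)[0];x,y=o+d*s[0],p+e*s[1]
    return (x+y)/2,np.linalg.norm(x-y)
E
python3 - <<'E'
from h import *
for c in("top","side"):
    im=bot.camera(c);cv2.imwrite(f"pics/{c}0.png",im)
    o,d=ray(c,(256,192));print(c,o.round(3),onz(c,(256,192),0).round(3))
    for n in("bar","bay","dog","jar_a","glue","tape","jar_b","can","offcut","brush"):
        print(n,[(round(r["confidence"],2),np.round(r["uv"]),onz(c,r["uv"],0).round(3)) for r in bot.spot_point(c,n)[:2]])
    for n in("bar","dog"):
        for r in bot.silhouettes(c,n)[:1]:
            m=r["mask"].astype(np.uint8);cs=max(cv2.findContours(m,0,2)[0],key=cv2.contourArea)
            print(n,"rect",cv2.boxPoints(cv2.minAreaRect(cs)).round(),r["confidence"])
print(bot.get_obs())
E
```

```text
top [0.321 0.011 1.288] [0.561 0.044]
bar [(0.82, array([257., 194.]), array([0.556, 0.041]))]
bay [(0.79, array([253., 145.]), array([0.693, 0.053]))]
dog [(0.6, array([298., 159.]), array([ 0.654, -0.072]))]
jar_a [(0.97, array([151., 166.]), array([0.634, 0.334])), (0.6, array([277., 113.]), array([ 0.786, -0.014]))]
glue [(0.86, array([361., 132.]), array([ 0.73 , -0.245])), (0.37, array([409., 280.]), array([ 0.327, -0.359]))]
tape [(0.67, array([382., 168.]), array([ 0.627, -0.299]))]
jar_b [(0.97, array([151., 166.]), array([0.634, 0.334])), (0.6, array([277., 113.]), array([ 0.786, -0.014]))]
can [(0.87, array([220., 119.]), array([0.768, 0.146]))]
offcut [(0.73, array([410., 282.]), array([ 0.323, -0.361]))]
brush [(0.98, array([121., 243.]), array([0.422, 0.406])), (0.72, array([258., 192.]), array([0.56 , 0.037]))]
bar rect [[204. 204.]
 [309. 166.]
 [314. 180.]
 [209. 217.]] 0.8
dog rect [[291. 159.]
 [300. 151.]
 [307. 158.]
 [299. 167.]] 0.44
side [ 0.478 -0.885  0.578] [0.561 0.052]
bar [(0.96, array([254., 197.]), array([0.55 , 0.024])), (0.35, array([338., 198.]), ar
[... 915 characters left out ...]
pos': array([ 1.32298596e+00,  2.40610039e-01,  5.00810159e-03,  1.33519546e+00,
       -1.15175464e-05,  1.57079378e+00]), 'joint_vel': array([ 2.70493880e-04, -7.68720699e-04,  6.51838833e-04, -3.91085011e-05,
        1.28006304e-04,  1.32490217e-03]), 'tau': array([-1.68833871e-03, -3.72220302e+01,  2.52688551e+01,  1.11194131e-03,
       -5.23913866e-05,  4.40086666e-06]), 'eef_pos': array([0.12264532, 0.48473015, 0.25330454]), 'tool_rot': array([ 1.23587124e-01,  9.92333726e-01, -1.24506098e-06,  5.64819898e-06]), 'ft_force': array([ 0.32873353, -0.38868742, -1.13587327]), 'ft_torque': array([ 0.03560822, -0.03156538, -0.03541794]), 'grasp_force': 0.0, 'grip_width': 0.08537954256901797}
```

```bash
python3 - <<'E'
from h import *
im=cv2.imread("pics/top0.png");cv2.imwrite("pics/t0.png",cv2.resize(im[90:290,110:430],None,fx=2.5,fy=2.5,interpolation=2))
im=cv2.imread("pics/side0.png");cv2.imwrite("pics/s0.png",cv2.resize(im[120:270,180:380],None,fx=4,fy=4,interpolation=2))
E
```

```text
(no output)
```

View pics/t0.png

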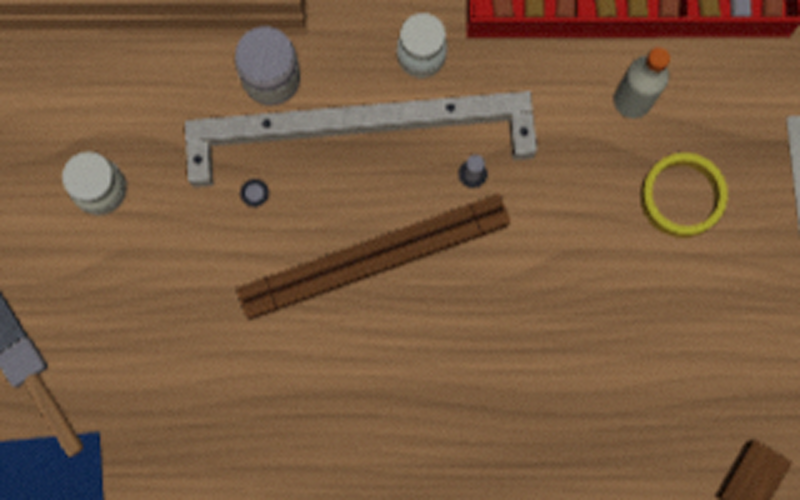

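View pics/s0.png

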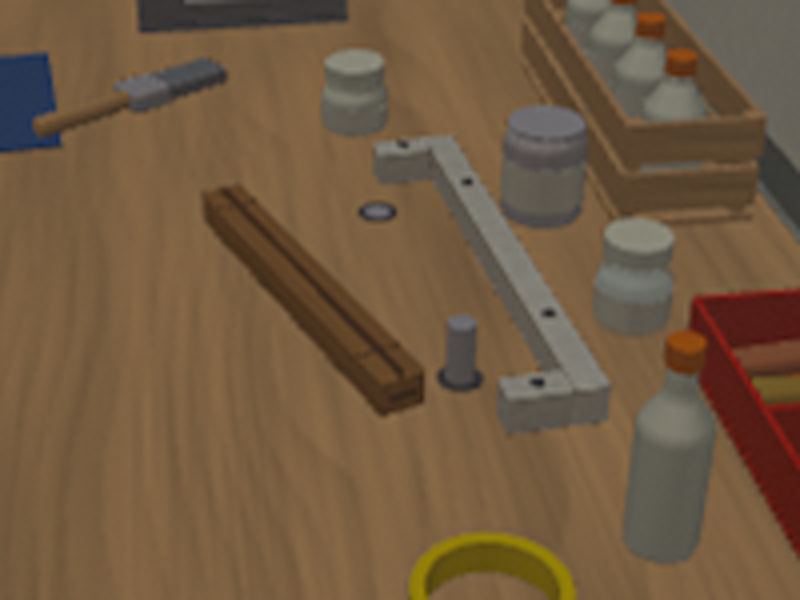

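The top crop shows the bar (240,290)–(508,210), the bay with its mouth facing the robot, the raised dog at (473,173) near the right end (bay -y) and the flush dog at (254,192). The side view agrees. Next I fit the shape models to the masks.

```bash
cat >> h.py <<'E'
from scipy.optimize import minimize
def box(x0,x1,y0,y1,h): return [np.array([[x,y,z] for x in(x0,x1) for y in(y0,y1) for z in(0,h)])/1000]
BAR=box(-17,17,-150,150,28)
BAY=box(0,24,-189,189,30)+box(-45,0,165,189,30)+box(-45,0,-189,-165,30)
t=np.linspace(0,6.28,16)
DOG=[np.array([[10*np.cos(a),10*np.sin(a),z] for a in t for z in(0,46)])/1000]
def render(c,model,p,S=4):
    m=np.zeros((384*S,512*S),np.uint8);R=np.array([[np.cos(p[2]),-np.sin(p[2]),0],[np.sin(p[2]),np.cos(p[2]),0],[0,0,1]])
    for b in model:
        q=np.array([proj(c,R@v+[p[0],p[1],0]) for v in b])
        cv2.fillConvexPoly(m,cv2.convexHull(((q+.5)*S).astype(np.float32)).round().astype(np.int32),1)
    return cv2.resize(m.astype(np.float32),(512,384),interpolation=cv2.INTER_AREA)
def fit(name,model,p0,cams=("top","side"),shoot=True,yaw=True):
    ms={}
    for c in cams:
        if shoot: bot.camera(c)
        r=bot.silhouettes(c,name)
        if r: ms[c]=r[0]["mask"].astype(np.float32)
    def cost(q):
        s=0
        for c,m in ms.items():
            g=render(c,model,(q[0],q[1],q[2]/5 if yaw else 0));s+=np.abs(g-m).sum()/m.sum()
        return s
    x0=np.array([p0[0],p0[1],p0[2]*5])
    r=minimize(cost,x0,method="Nelder-Mead",options=dict(initial_simplex=x0+np.vstack([np.zeros(3),np.diag([.02,.02,.2])]),xatol=2e-4,fatol=1e-4))
    return np.array([r.x[0],r.x[1],r.x[2]/5]),r.fun/len(ms),list(ms)
def inbay(bay,p):
    c,s=np.cos(bay[2]),np.sin(bay[2]);d=np.array(p[:2])-bay[:2];return np.array([c*d[0]+s*d[1],-s*d[0]+c*d[1]])
E
python3 - <<'E'
from h import *
a=fit("bay",BAY,(.69,.05,.09));print(a)
for c in("top",),("side",): print(fit("bay",BAY,a[0],c,False))
b=fit("bar",BAR,(.55,.035,.3));print(b)
for c in("top",),("side",): print(fit("bar",BAR,b[0],c,False))
d=fit("dog",DOG,(.65,-.07,0),yaw=False);print(d, inbay(a[0],d[0]))
E
```

```text
Traceback (most recent call last):
  File "h.py", line 39, in fit
    r=minimize(cost,x0,method="Nelder-Mead",options=dict(initial_simplex=x0+np.vstack([np.zeros(3),np.diag([.02,.02,.2])]),xatol=2e-4,fatol=1e-4))
  File "h.py", line 36, in cost
    g=render(c,model,(q[0],q[1],q[2]/5 if yaw else 0));s+=np.abs(g-m).sum()/m.sum()
  File "h.py", line 24, in render
    q=np.array([proj(c,R@v+[p[0],p[1],0]) for v in b])
                ~~~~^^^^^^^^^^^^^^^^^^^^^
  File "h.py", line 9, in proj
    i=bot.camera_info(cam);K=np.array(i["intrinsics"]);T=np.array(i["camera_from_world"])
ValueError: time passes only in moves, steps and waits
```

```bash
sed -i 's/bot.camera_info(cam)/info(cam)/; s/^from workcell import bot/from workcell import bot\nimport functools\ninfo=functools.lru_cache(bot.camera_info)/' h.py
python3 - <<'E'
from h import *
a=fit("bay",BAY,(.69,.05,.09));print(a)
for c in("top",),("side",): print(fit("bay",BAY,a[0],c,False))
b=fit("bar",BAR,(.55,.035,.3));print(b)
for c in("top",),("side",): print(fit("bar",BAR,b[0],c,False))
d=fit("dog",DOG,(.65,-.07,0),yaw=False);print(d, inbay(a[0],d[0]))
E
```

```text
(array([0.69946069, 0.05321674, 0.0902083 ]), np.float64(0.11603660881519318), ['top', 'side'])
(array([0.70012972, 0.05241813, 0.08900143]), np.float64(0.07685945183038712), ['top'])
(array([0.69713467, 0.05411824, 0.08559869]), np.float64(0.11239754408597946), ['side'])
(array([0.55759089, 0.03640729, 0.34774569]), np.float64(0.08051182329654694), ['top', 'side'])
(array([0.5584423 , 0.03556943, 0.34919098]), np.float64(0.07865813374519348), ['top'])
(array([0.55556831, 0.03755825, 0.35304768]), np.float64(0.04400992393493652), ['side'])
(array([ 0.64996274, -0.07156704,  0.0165117 ]), np.float64(0.7254464030265808), ['top', 'side']) [-0.06053796 -0.11981733]
```

Bay at (0.699, 0.053), yaw 0.089; bar at (0.557, 0.036), yaw 0.348; dog at bay (-57, -120). All of these match the stated sizes.

Plan:
1. Push the right end about 42 mm along the bar so the tip is clear of the dog.
2. Push the bar sideways with the open fingers to an angle of about 11°.
3. Push the left end so the tip slides in behind the dog.
4. Swing the left end in.

```bash
python3 -m inch '[249,-311,0,0,0,0.596,0, 249,-311,0,0,0,0.596,0, 249,-311,0,0,0,0.596,0, 249,-311,0,0,0,0.596,0, 249,-311,0,0,0,0.596,0, 249,-311,0,0,0,0.596,0, 249,-311,0,0,0,0.596,0, 249,-311,0,0,0,0.596,0]'; python3 -m inch '[166,-207,-60,0,0,0,0, 166,-207,-60,0,0,0,0, 166,-207,-60,0,0,0,0, 166,-207,-60,0,0,0,0, 166,-207,-60,0,0,0,0, 166,-207,-60,0,0,0,0, 166,-207,-60,0,0,0,0, 166,-207,-60,0,0,0,0]'
```

```text
clock: 2.97
eef_pos: [0.3173, 0.2416, 0.2537]
tool_rot: [-0.174, 0.985, 0.0, 0.0]
ft_force: [0.7, 1.1, 0.2]
grip_width: -0.0003
grasp_force: 0.0
clock: 3.63
eef_pos: [0.4845, 0.0326, 0.192]
tool_rot: [-0.17, 0.985, -0.001, -0.0]
ft_force: [0.7, -0.4, 0.6]
grip_width: 0.0002
grasp_force: 0.0
```

```bash
python3 -m inch '[136,-175,-82,0,0,0.006,0, 136,-175,-82,0,0,0.006,0, 136,-175,-82,0,0,0.006,0, 136,-175,-82,0,0,0.006,0, 136,-175,-82,0,0,0.006,0, 136,-175,-82,0,0,0.006,0, 136,-175,-82,0,0,0.006,0, 136,-175,-82,0,0,0.006,0]'; python3 -m inch '[0,0,-40,0,0,0,0, 0,0,-78,0,0,0,0, 0,0,-78,0,0,0,0, 0,0,-78,0,0,0,0]'
```

```text
clock: 4.3
eef_pos: [0.6181, -0.1393, 0.1098]
tool_rot: [-0.175, 0.984, 0.001, -0.001]
ft_force: [-0.9, 0.9, -0.1]
grip_width: 0.0001
grasp_force: 0.0
clock: 4.63
eef_pos: [0.6158, -0.1368, 0.0321]
tool_rot: [-0.177, 0.984, 0.001, -0.003]
ft_force: [-0.1, -0.4, 0.4]
grip_width: -0.0004
grasp_force: 0.0
```

```bash
python3 - <<'E'
from h import *
cv2.imwrite("pics/s1.png",cv2.resize(bot.camera("side")[120:270,180:380],None,fx=4,fy=4,interpolation=2))
print(bot.get_obs()["eef_pos"],bot.get_obs()["tool_rot"])
E
```

```text
[ 0.61822482 -0.13756823  0.03453337] [-1.76929614e-01  9.84223447e-01  2.13694405e-04 -2.67141765e-04]
```

View pics/s1.png

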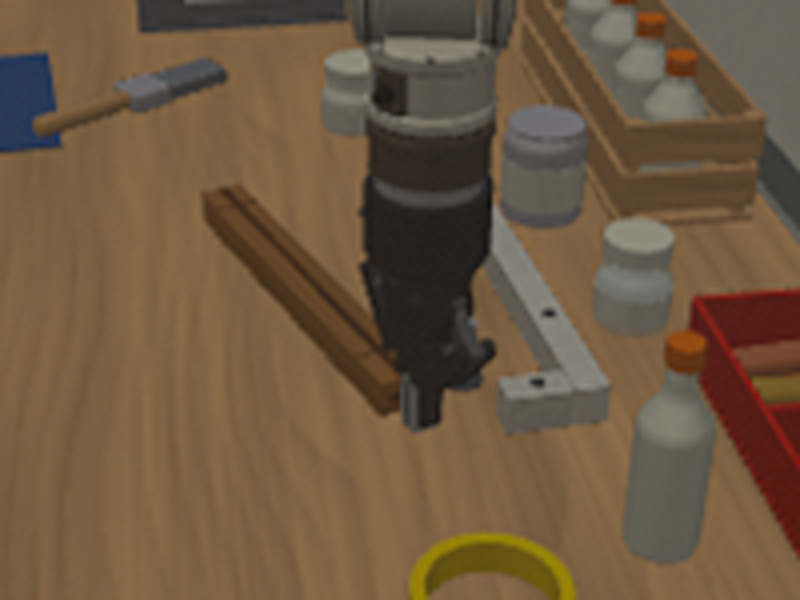

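The closed fingertips, at (420,420) in the crop, sit just beyond the bar's right end. Now I push along the bar.

```bash
python3 -m inch '[-2,5,-4,0,0,0,0, -4,11,-4,0,0,0,0, -6,16,-4,0,0,0,0, -7,20,-4,0,0,0,0, -9,25,-4,0,0,0,0, -11,30,-4,0,0,0,0, -13,35,-4,0,0,0,0, -14,39,-4,0,0,0,0]'; python3 -m inch '[-2,5,0,0,0,0,0, -4,10,0,0,0,0,0, -5,14,0,0,0,0,0, -7,18,0,0,0,0,0, -7,19,0,0,0,0,0, -7,19,0,0,0,0,0]'; python3 - <<'E'
from h import *
b=fit("bar",BAR,(.545,.076,.35));print(b)
E
```

```text
clock: 5.35
eef_pos: [0.6048, -0.0997, 0.0301]
tool_rot: [-0.176, 0.984, -0.0, 0.001]
ft_force: [1.1, -4.2, 3.5]
grip_width: 0.0001
grasp_force: 2.0
clock: 5.85
eef_pos: [0.5967, -0.08, 0.0288]
tool_rot: [-0.177, 0.984, 0.001, -0.001]
ft_force: [-0.1, -0.1, 0.2]
grip_width: -0.0004
grasp_force: 0.6
(array([0.53990452, 0.08499503, 0.34124624]), np.float64(0.2636626064777374), ['top', 'side'])
```

```bash
python3 -m inch '[3,-9,0,0,0,0,0, 3,-9,40,0,0,0,0, 3,-9,75,0,0,0,0, -103,138,75,0,0,0,100, -103,138,75,0,0,0,100, -103,138,75,0,0,0,100, -103,138,75,0,0,0,100, -103,138,75,0,0,0,100]'; python3 - <<'E'
from h import *
b=fit("bar",BAR,(.541,.075,.345));print(b)
print(fit("bar",BAR,(.541,.075,.345),("side",),False))
print(bot.get_obs()["eef_pos"])
E
```

```text
clock: 6.72
eef_pos: [0.4905, 0.0599, 0.1039]
tool_rot: [-0.178, 0.984, 0.001, -0.002]
ft_force: [-0.7, 0.4, -1.2]
grip_width: 0.0606
grasp_force: 0.0
(array([0.54219635, 0.07862984, 0.35492382]), np.float64(0.7573187351226807), ['top', 'side'])
(array([0.53960359, 0.07927347, 0.33860346]), np.float64(0.1951807290315628), ['side'])
[0.49551457 0.05656694 0.10453264]
```

```bash
python3 -m inch '[0,0,-40,0,0,0,100, 0,0,-70,0,0,0,100, 0,0,-87,0,0,0,100, 0,0,-87,0,0,0,100, 0,0,-87,0,0,0,100, 6,2,-87,0,0,0,100, 12,4,-87,0,0,0,100, 18,6,-87,0,0,0,100]'; python3 -m inch '[7,3,0,0,0,0,100, 14,5,0,0,0,0,100, 21,8,0,0,0,0,100, 28,10,0,0,0,0,100, 35,13,0,0,0,-0.01,100, 42,15,0,0,0,-0.02,100, 49,18,0,0,0,-0.03,100, 50,18,0,0,0,-0.03,100]';  python3 - <<'E'
from h import *
b=fit("bar",BAR,(.58,.09,.32));print(b)
print(fit("bar",BAR,(.58,.09,.32),("side",),False))
print(bot.get_obs()["eef_pos"],bot.get_obs()["grip_width"])
cv2.imwrite("pics/s2.png",cv2.resize(bot.camera("side")[120:270,180:380],None,fx=4,fy=4,interpolation=2))
E
```

```text
clock: 7.63
eef_pos: [0.5151, 0.0633, 0.0191]
tool_rot: [-0.176, 0.984, -0.0, 0.002]
ft_force: [-0.9, 0.3, 0.2]
grip_width: 0.0851
grasp_force: 0.0
clock: 8.3
eef_pos: [0.5647, 0.0821, 0.0174]
tool_rot: [-0.161, 0.987, 0.0, 0.001]
ft_force: [-1.2, 0.1, 1.7]
grip_width: 0.0853
grasp_force: 0.8
(array([0.59101426, 0.09403729, 0.32749346]), np.float64(1.1713578701019287), ['top', 'side'])
(array([0.58953918, 0.09815544, 0.32884174]), np.float64(1.023421287536621), ['side'])
[0.56284982 0.08119346 0.01732353] 0.08523617061632575
```

View pics/s2.png

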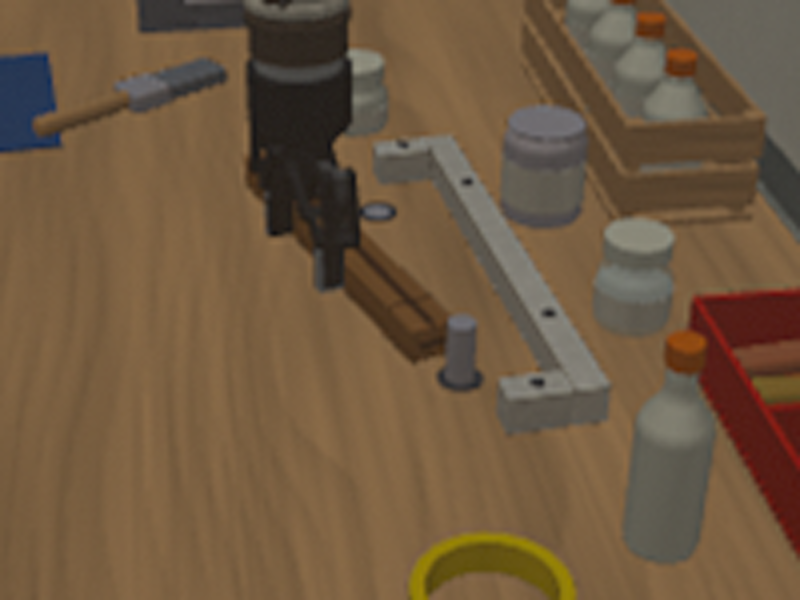

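The side crop shows both fingers behind the bar and its right end at (415..452, 325..360), right beside the dog post (460,350). I'll work out the clearance.

```bash
python3 - <<'E'
from h import *
for q in((416,347),(452,326)): 
    p=onz("side",(180+q[0]/4,120+q[1]/4),.028);print(p.round(4),(inbay((.699,.053,.089),p)*1000).round())
p=onz("side",(180+460/4,120+320/4),.046);print("dogtop",p,inbay((.699,.053,.089),p)*1000)
e=np.array([.5628,.0812]);u=np.array([-np.sin(.323),np.cos(.323)]);n=np.array([u[1],-u[0]])
print("fit center if contact",e+.028*n)
E
```

```text
[ 0.6227 -0.0781] [ -88. -124.]
[ 0.6511 -0.0562] [ -57. -104.]
dogtop [ 0.65200928 -0.07685896] [ -58.34692909 -125.16833957]
fit center if contact [0.58935205 0.09008756]
```

```bash
python3 - <<'E'
from h import *
im=bot.camera("top");cv2.imwrite("pics/t2.png",cv2.resize(im[120:220,200:330],None,fx=6,fy=6,interpolation=2))
print(np.round(proj("top",[.653,-.0715,0]),1),np.round(proj("top",[.653,-.0715,.046]),1))
E
```

```text
[298.  159.1] [299.1 154.8]
```

View pics/t2.png

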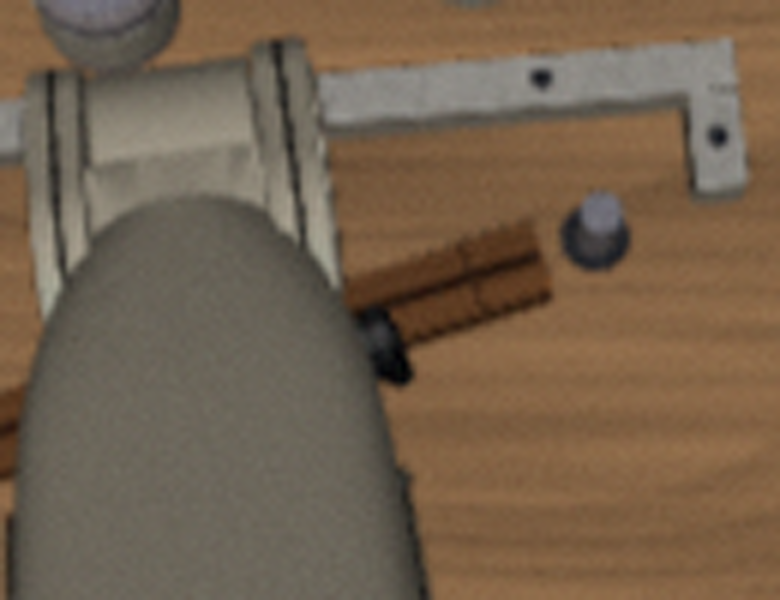

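The top crop shows the bar's front-right corner at (552,295) and the post's left edge near 577, so the gap is about 11 mm. I carry on with the sideways push.

```bash
python3 -m inch '[6,2,0,0,0,-0.005,100, 12,4,0,0,0,-0.01,100, 18,7,0,0,0,-0.015,100, 24,9,0,0,0,-0.02,100, 30,11,0,0,0,-0.025,100, 36,13,0,0,0,-0.03,100, 42,15,0,0,0,-0.035,100, 44,16,0,0,0,-0.04,100]'; python3 -m inch '[0,0,0,0,0,0,100, -10,-3,0,0,0,0,100, -20,-6,0,0,0,0,100, -20,-6,30,0,0,0,0, -20,-6,70,0,0,0,0, -60,-20,90,0,0,0,0, -100,-20,90,0,0,0,0, -140,-20,90,0,0,0,0]'; python3 -m inch '[-40,40,20,0,0,0,0, -40,80,20,0,0,0,0, -40,120,20,0,0,0,0, -40,160,20,0,0,0,0]'; python3 - <<'E'
from h import *
b=fit("bar",BAR,(.634,.105,.281));print(b)
for c in("top",),("side",):print(fit("bar",BAR,(.634,.105,.281),c,False))
B=(.699,.053,.089);print(inbay(B,b[0]),b[0][2]-B[2])
print(bot.get_obs()["eef_pos"],bot.get_obs()["grip_width"])
cv2.imwrite("pics/t3.png",cv2.resize(bot.camera("top")[100:240,130:330],None,fx=4,fy=4,interpolation=2))
E
```

```text
clock: 9.32
eef_pos: [0.6079, 0.0975, 0.0174]
tool_rot: [-0.141, 0.99, -0.0, 0.001]
ft_force: [-1.6, -0.9, -0.1]
grip_width: 0.0858
grasp_force: 0.7
clock: 9.98
eef_pos: [0.4691, 0.077, 0.1097]
tool_rot: [-0.141, 0.99, 0.0, 0.003]
ft_force: [-0.3, -0.1, -0.3]
grip_width: 0.0254
grasp_force: 0.0
clock: 10.32
eef_pos: [0.4275, 0.2299, 0.129]
tool_rot: [-0.141, 0.99, 0.001, 0.002]
ft_force: [1.6, -0.0, 0.6]
grip_width: -0.0002
grasp_force: 0.0
(array([0.63440492, 0.10884308, 0.27962962]), np.float64(0.15245786309242249), ['top', 'side'])
(array([0.6363948 , 0.10720724, 0.28549194]), np.float64(0.13134732842445374), ['top'])
(array([0.63286544, 0.11086732, 0.27290716]), np.float64(0.140424907207489), ['side'])
[-0.05937595  0.06136344] 0.1906296198428987
[0.42762838 0.22780637 0.12721969] 0.00011090044886348621
```

View pics/t3.png

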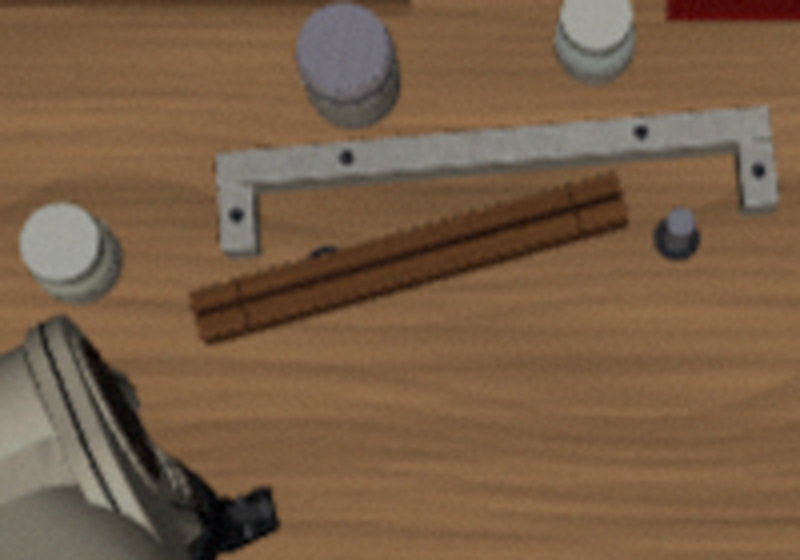

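The top view shows the bar at 11°, its tip (620,200) inside the mouth to the left of the dog (678,235). The left end at (200,315) is free to push. I go beyond it and push axially.

```bash
python3 -m inch '[40,13,0,0,0,0,0, 80,27,0,0,0,0,0, 120,40,0,0,0,0,0, 157,53,0,0,0,0,0, 157,53,0,0,0,0,0, 157,53,-40,0,0,0,0, 157,53,-80,0,0,0,0, 157,53,-98,0,0,0,0]'; python3 -m inch '[0,0,0,0,0,0,0, 1,-5,0,0,0,0,0, 3,-11,0,0,0,0,0, 5,-17,0,0,0,0,0, 7,-24,0,0,0,0,0, 9,-31,0,0,0,0,0, 10,-36,0,0,0,0,0, 10,-36,0,0,0,0,0]'; python3 - <<'E'
from h import *
b=fit("bar",BAR,(.64,.087,.281));print(b)
B=(.699,.053,.089);print(inbay(B,b[0]),b[0][2]-B[2])
E
```

```text
clock: 11.33
eef_pos: [0.5824, 0.278, 0.0237]
tool_rot: [-0.14, 0.99, -0.001, -0.004]
ft_force: [-1.4, -1.1, -1.1]
grip_width: -0.0003
grasp_force: 0.0
clock: 12.0
eef_pos: [0.5957, 0.2444, 0.0302]
tool_rot: [-0.141, 0.99, -0.0, 0.001]
ft_force: [0.7, 0.3, -0.8]
grip_width: 0.0003
grasp_force: 0.0
(array([0.64008143, 0.09075639, 0.28109794]), np.float64(0.18343485891819), ['top', 'side'])
[-0.05532949  0.04284379] 0.19209793905273584
```

```bash
python3 -m inch '[1,-5,0,0,0,0,0, 3,-10,0,0,0,0,0, 4,-15,0,0,0,0,0, 6,-20,0,0,0,0,0, 7,-25,0,0,0,0,0, 9,-30,0,0,0,0,0, 10,-34,0,0,0,0,0, 10,-34,0,0,0,0,0]'; python3 - <<'E'
from h import *
b=fit("bar",BAR,(.65,.05,.281));print(b)
B=(.699,.053,.089);print(inbay(B,b[0]),b[0][2]-B[2])
cv2.imwrite("pics/t4.png",cv2.resize(bot.camera("top")[110:210,170:340],None,fx=4.5,fy=4.5,interpolation=2))
E
```

```text
clock: 12.87
eef_pos: [0.6051, 0.21, 0.0292]
tool_rot: [-0.141, 0.99, -0.0, -0.0]
ft_force: [-0.3, 0.0, -0.8]
grip_width: -0.0002
grasp_force: 0.0
(array([0.65099249, 0.05611904, 0.28176681]), np.float64(0.16219228506088257), ['top', 'side'])
[-0.04754028  0.00737372] 0.19276681289277062
```

View pics/t4.png

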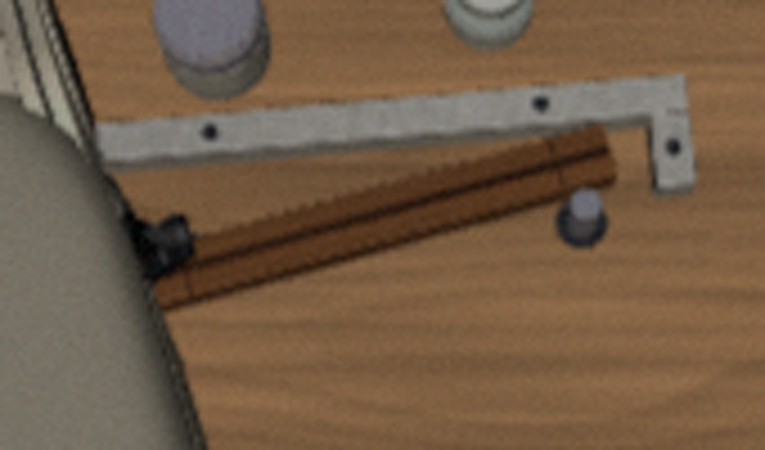

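The tip (605,150) is now behind the dog (583,205), about 20 mm short of the right block. I push a little farther, then move round to the front to swing the left end in.

```bash
python3 -m inch '[1,-3,0,0,0,0,0, 1,-6,0,0,0,0,0, 2,-9,0,0,0,0,0, 2,-9,0,0,0,0,0]'; python3 -m inch '[-3,10,0,0,0,0,0, -3,10,40,0,0,0,0, -3,10,70,0,0,0,0, -40,10,90,0,0,0,100, -80,10,90,0,0,0,100, -110,0,90,0,0,0,100, -110,-20,90,0,0,0,100, -110,-20,90,0,0,0,100]';python3 - <<'E'
from h import *
b=fit("bar",BAR,(.65,.05,.281));print(b)
for c in("top",),("side",):print(fit("bar",BAR,b[0],c,False))
B=(.699,.053,.089);print(inbay(B,b[0]),b[0][2]-B[2])
print(bot.get_obs()["eef_pos"],bot.get_obs()["grip_width"])
E
```

```text
clock: 13.45
eef_pos: [0.6069, 0.2021, 0.0294]
tool_rot: [-0.141, 0.99, -0.0, 0.0]
ft_force: [-0.2, 0.2, 0.7]
grip_width: 0.0
grasp_force: 0.3
clock: 14.12
eef_pos: [0.4941, 0.1806, 0.1195]
tool_rot: [-0.141, 0.99, -0.001, -0.001]
ft_force: [-0.4, 0.8, -0.2]
grip_width: 0.0604
grasp_force: 0.0
(array([0.65105039, 0.05322332, 0.28187851]), np.float64(0.2335401475429535), ['top', 'side'])
(array([0.65351185, 0.04804006, 0.28467233]), np.float64(0.07320508360862732), ['top'])
(array([0.6468807 , 0.06403139, 0.27301782]), np.float64(0.3160288631916046), ['side'])
[-0.04773998  0.00448432] 0.19287850942552412
[0.49762496 0.18316456 0.11927422] 0.08516104620093519
```

```bash
python3 -m inch '[30,-30,0,0,0,0,100, 60,-60,0,0,0,0,100, 92,-93,0,0,0,0,100, 92,-93,0,0,0,0,100, 92,-93,-40,0,0,0,100, 92,-93,-80,0,0,0,100, 92,-93,-102,0,0,0,100, 92,-93,-102,0,0,0,100]'; python3 -m inch '[6,2,0,0,0,0,100, 13,4,0,0,0,0,100, 20,6,0,0,0,0,100, 24,7,0,0,0,-0.02,100, 28,8,0,0,0,-0.04,100, 32,10,0,0,0,-0.06,100, 36,11,0,0,0,-0.08,100, 40,12,0,0,0,-0.1,100]'
```

```text
clock: 15.08
eef_pos: [0.5844, 0.089, 0.011]
tool_rot: [-0.142, 0.99, -0.0, -0.006]
ft_force: [-0.5, 0.2, -0.3]
grip_width: 0.0858
grasp_force: 0.0
clock: 15.75
eef_pos: [0.629, 0.1018, 0.0177]
tool_rot: [-0.091, 0.996, 0.0, 0.0]
ft_force: [-3.9, -1.1, 3.1]
grip_width: 0.0856
grasp_force: 1.8
```

```bash
python3 -m inch '[4,1,0,0,0,-0.02,100, 8,2,0,0,0,-0.04,100, 12,4,0,0,0,-0.06,100, 16,5,0,0,0,-0.08,100, 18,6,0,0,0,-0.094,100, 18,6,0,0,0,-0.094,100]'; python3 - <<'E'
from h import *
b=fit("bar",BAR,(.683,.05,.1));print(b)
for c in("top",),("side",):print(fit("bar",BAR,b[0],c,False))
B=(.699,.053,.089);print(inbay(B,b[0]),b[0][2]-B[2])
cv2.imwrite("pics/t5.png",cv2.resize(bot.camera("top")[110:210,170:340],None,fx=4.5,fy=4.5,interpolation=2))
cv2.imwrite("pics/s5.png",cv2.resize(bot.camera("side")[120:270,180:380],None,fx=4,fy=4,interpolation=2))
E
```

```text
clock: 16.25
eef_pos: [0.648, 0.1077, 0.0172]
tool_rot: [-0.045, 0.999, 0.0, 0.001]
ft_force: [-1.0, -1.1, -0.1]
grip_width: 0.0851
grasp_force: 0.0
(array([0.68237193, 0.05037068, 0.07809484]), np.float64(0.9858840703964233), ['top', 'side'])
(array([0.68352828, 0.04252718, 0.10001636]), np.float64(1.3127596378326416), ['top'])
(array([0.6818063 , 0.06829973, 0.05040415]), np.float64(0.5667779445648193), ['side'])
[-0.01679596 -0.00114097] -0.010905164214533136
```

View pics/s5.png

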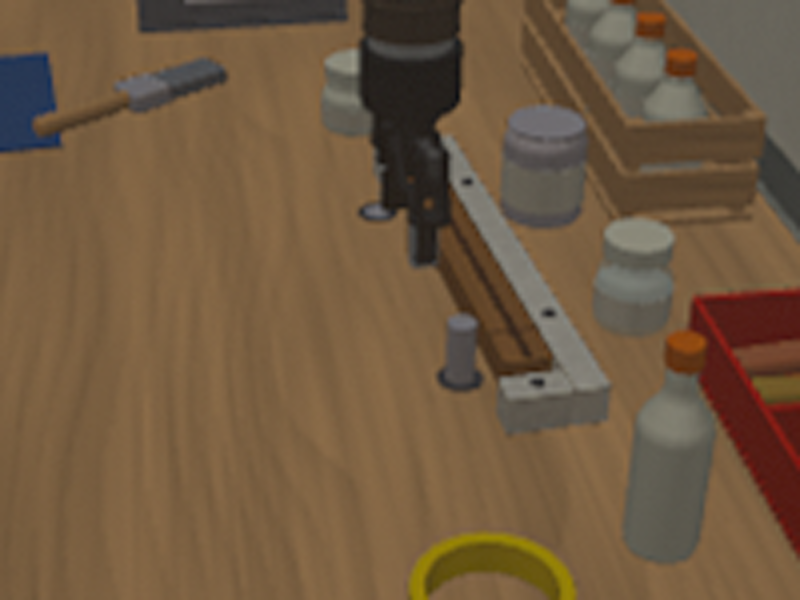

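The bar is in the bay, with its right end at (530,355) between dog and fence. I press it home at the left, then at the middle, watching the force.

```bash
python3 -m inch '[2,0,0,0,0,0,100, 4,0,0,0,0,0,100, 5,0,0,0,0,0,100, 5,0,0,0,0,0,100]'; python3 -m inch '[-8,-1,0,0,0,0,100, -15,-1,0,0,0,0,100, -11,-30,0,0,0,0,100, -8,-65,0,0,0,0,100, -8,-65,0,0,0,0,100, -3,-65,0,0,0,0,100, 2,-65,0,0,0,0,100, 5,-65,0,0,0,0,100]'; python3 -m inch '[2,0,0,0,0,0,100, 2,0,0,0,0,0,100]'
```

```text
clock: 16.98
eef_pos: [0.6481, 0.1074, 0.0172]
tool_rot: [-0.045, 0.999, -0.0, -0.004]
ft_force: [-10.4, 1.0, 7.1]
grip_width: 0.0857
grasp_force: 5.0
clock: 17.65
eef_pos: [0.6539, 0.0422, 0.0171]
tool_rot: [-0.045, 0.999, -0.001, -0.004]
ft_force: [-15.6, -2.2, 12.7]
grip_width: 0.0854
grasp_force: 8.0
clock: 17.82
eef_pos: [0.6538, 0.0422, 0.017]
tool_rot: [-0.045, 0.999, -0.001, -0.006]
ft_force: [-14.2, -4.0, 11.2]
grip_width: 0.0853
grasp_force: 7.3
```

Firm contact at both places, and the two contact points lie on a 0.089 slope, the same as the fence. I back off and check.

```bash
python3 -m inch '[-10,-1,0,0,0,0,100, -25,-2,0,0,0,0,100, -25,-2,40,0,0,0,100, -60,-2,80,0,0,0,100, -100,-2,110,0,0,0,100, -140,-2,130,0,0,0,100, -180,-2,140,0,0,0,100, -220,-2,140,0,0,0,100]'; python3 -m inch '[-40,40,10,0,0,0,100, -60,80,10,0,0,0,100, -80,120,10,0,0,0,100, -80,160,10,0,0,0,100, -80,200,10,0,0,0,100]'; python3 - <<'E'
from h import *
b=fit("bar",BAR,(.683,.05,.09));print(b)
for c in("top",),("side",):print(fit("bar",BAR,b[0],c,False))
B=(.699,.053,.089);print(inbay(B,b[0]),b[0][2]-B[2])
cv2.imwrite("pics/t6.png",cv2.resize(bot.camera("top")[90:230,120:390],None,fx=2.9,fy=2.9,interpolation=2))
E
```

```text
clock: 18.48
eef_pos: [0.4587, 0.0418, 0.1579]
tool_rot: [-0.046, 0.999, 0.0, 0.003]
ft_force: [0.3, 0.7, 0.6]
grip_width: 0.0858
grasp_force: 0.0
clock: 18.9
eef_pos: [0.3766, 0.2269, 0.166]
tool_rot: [-0.046, 0.999, 0.0, 0.001]
ft_force: [1.3, -1.0, -0.4]
grip_width: 0.0857
grasp_force: 0.0
(array([0.68092443, 0.05857502, 0.08162076]), np.float64(0.12613892555236816), ['top', 'side'])
(array([0.68259845, 0.05306155, 0.08336008]), np.float64(0.06013313680887222), ['top'])
(array([0.67967061, 0.06615254, 0.07530636]), np.float64(0.12844669818878174), ['side'])
[-0.01750851  0.00715956] -0.00737924039610241
```

View pics/t6.png

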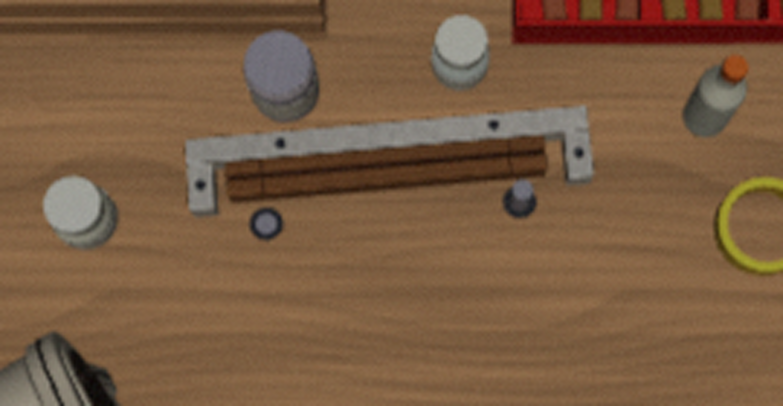

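The bar sits in the bay, with gaps of about 13 mm on the left and 20 mm on the right. The fit hints that the right end may stand about 1 mm off the fence, so I press once more to the right of the middle, clear of the dog.

```bash
python3 -m inch '[25,-35,0,0,0,0,100, 50,-65,0,0,0,0,100, 80,-95,0,0,0,0,100, 110,-125,0,0,0,0,100, 140,-155,0,0,0,0,100, 170,-185,0,0,0,0,100, 200,-214,0,0,0,0,100, 200,-214,0,0,0,0,100]'; python3 -m inch '[35,0,-30,0,0,0,100, 56,0,-60,0,0,0,100, 56,0,-100,0,0,0,100, 56,0,-130,0,0,0,100, 56,0,-149,0,0,0,100, 56,0,-149,0,0,0,100, 56,0,-149,0,0,0,100, 56,0,-149,0,0,0,100]'
```

```text
clock: 19.92
eef_pos: [0.5826, 0.0035, 0.1644]
tool_rot: [-0.04, 0.999, -0.001, 0.002]
ft_force: [0.4, 0.3, 0.6]
grip_width: 0.0852
grasp_force: 0.0
clock: 20.58
eef_pos: [0.6346, 0.0096, 0.017]
tool_rot: [-0.044, 0.999, -0.0, 0.0]
ft_force: [-0.4, 0.5, 0.0]
grip_width: 0.0852
grasp_force: 0.0
```

```bash
python3 -m inch '[5,0,0,0,0,0,100, 10,1,0,0,0,0,100, 15,1,0,0,0,0,100, 19,1,0,0,0,0,100, 23,2,0,0,0,0,100, 26,2,0,0,0,0,100, 27,2,0,0,0,0,100, 27,2,0,0,0,0,100]'
```

```text
clock: 21.25
eef_pos: [0.6565, 0.0117, 0.0158]
tool_rot: [-0.044, 0.999, -0.001, -0.005]
ft_force: [-13.1, -2.3, 9.0]
grip_width: 0.0852
grasp_force: 6.6
```

Contact came exactly where a flush bar predicts (0.6565). I back off, check and hand in.

```bash
python3 -m inch '[-10,-1,0,0,0,0,100, -25,-2,0,0,0,0,100, -25,-2,40,0,0,0,100, -60,-2,80,0,0,0,100, -100,-2,110,0,0,0,100, -140,-2,130,0,0,0,100, -180,-2,140,0,0,0,100, -220,-2,140,0,0,0,100]'; python3 -m inch '[-20,40,0,0,0,0,100, -40,80,0,0,0,0,100, -60,120,0,0,0,0,100, -60,160,0,0,0,0,100, -60,160,0,0,0,0,100, -60,160,0,0,0,0,100]'; python3 - <<'E'
from h import *
b=fit("bar",BAR,(.683,.05,.09));print(b,inbay((.699,.053,.089),b[0]))
print(fit("bar",BAR,b[0],("top",),False)[0])
if b[1]<.25 and abs(b[0][2]-.089)<.03: print(bot.job_done())
E
```

```text
clock: 21.92
eef_pos: [0.4608, 0.0108, 0.1566]
tool_rot: [-0.045, 0.999, -0.0, 0.003]
ft_force: [0.0, 0.0, 0.2]
grip_width: 0.0852
grasp_force: 0.0
clock: 22.42
eef_pos: [0.4001, 0.1733, 0.1544]
tool_rot: [-0.048, 0.999, 0.0, 0.001]
ft_force: [-0.3, 0.0, -0.7]
grip_width: 0.0853
grasp_force: 0.0
(array([0.68083663, 0.05456568, 0.0856631 ]), np.float64(0.13633520901203156), ['top', 'side']) [-0.01795232  0.00317389]
[0.68288658 0.0536691  0.08963884]
the job is handed in; nothing more can be done
None
```

The bar lies flat in the bay between the end blocks, about 3 mm off centre and flush with the back fence as far as the cameras and press contacts show; it was only pushed, and I handed the job in at about 22 s.

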